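# Lid the pots and hold the stove's gas lever level

### The job

Get the demonstration stove ready to light: put each of the two loose lids on the pot it fits, so that both sit flat in their rims, with the pots staying on their burners. Then, with the fingers, press the spring-loaded gas lever on the front of the stove down until it is level, half-way through its travel, and finish while still holding it there; it springs up if let go. Leave the other things on the table where they are.

Things in the scene. Friction and masses are not known exactly. Their poses are not given: they have to be found in the camera images.
- stove: Fixed steel twin-burner table stove, 220 mm deep (x) by 360 mm wide (y), housing top 80 mm high, pan supports 95 mm high. Origin: under its centre at table height; its own -x axis points out of the front, where the lever is. Burner centres at (0, 90) mm and (0, -90) mm in its frame. Its position and yaw change.
- gas_lever (a joint): Spring lever sticking out of the middle of the stove's front; its hinge is parallel to the stove's y, 128 mm in front of the stove's origin, 66 mm above the table. Value in rad: 0 = at rest, sloping up 0.3 above level; 0.3 = level (half-way); 0.6 = fully down. Its spring always pushes it back to 0; force at the pad about 2.4 N at rest, 9.4 N at level, 16.5 N fully down.
- lever_pad (a point): Centre of the top face of the lever's black pad (44 mm along the lever, 38 wide, 8 thick), 72 mm along the lever from its hinge; moves with it. About 91 mm above the table at rest, 70 when level, 49 fully down. Two short fixed steel cheeks beside the hinge (30 mm long, tops 71 mm high) are always level, for comparison.
- wide_pot: Loose aluminium pot without handles, open at the top, 124 mm across outside, wall 3 mm, 80 mm tall, standing on one of the stove's two burners (left or right changes). Origin: centre of its underside, 95 mm above the table; z up. About 450 g.
- narrow_pot: Loose aluminium pot without handles, open at the top, 100 mm across outside, wall 3 mm, 80 mm tall, standing on one of the stove's two burners (left or right changes). Origin: centre of its underside, 95 mm above the table; z up. About 350 g.
- wide_lid: Loose aluminium lid lying knob up left or right of the stove: disc 132 mm across, 3 mm thick; below it a 7 mm deep plug tapering from 113 to 104 mm that drops inside the wide pot's rim. Black knob, 26 mm across, from 20 to 40 mm above the origin, on an 18 mm neck. Origin: centre of the plug's underside, z up. About 140 g. Seated, its origin is 73 mm above the pot's origin.
- narrow_lid: Loose aluminium lid lying knob up left or right of the stove: disc 108 mm across, 3 mm thick; below it a 7 mm deep plug tapering from 89 to 80 mm that drops inside the narrow pot's rim. Black knob, 26 mm across, from 20 to 40 mm above the origin, on an 18 mm neck. Origin: centre of the plug's underside, z up. About 100 g. Seated, its origin is 73 mm above the pot's origin.
- mug: Bystander, not to be moved: olive mug, 80 mm across, 85 mm tall, stands upright; origin: centre of its underside.
- moka_pot: Bystander, not to be moved: aluminium coffee pot with black handle, about 86 mm across, 162 mm tall; origin: centre of its underside.
- seasoning_tin: Bystander, not to be moved: plain steel cylinder 48 mm across, 55 mm tall; origin: centre of its underside.
- spoon: Bystander, not to be moved: wooden-handled spoon lying flat; origin: under its middle.
Mind the look-alikes: they are no part of the job. What is shaped like the narrow_pot but orange, pink or turquoise is not meant.

How it is judged:
On the way, in this order (a step that is already met when the one before it is completed fails the run):
1. both lids sit flat on their own pots, let go, with the lever not yet pressed (horizontal distance between wide_lid and wide_pot below 0.006 m and z of wide_lid in the frame of wide_pot between 0.068 and 0.077 m and angle between each of wide_lid, narrow_lid's own z axis and vertical below 0.06 rad and horizontal distance between narrow_lid and narrow_pot below 0.006 m and z of narrow_lid in the frame of narrow_pot between 0.068 and 0.077 m and contact force between the fingers and wide_lid below 0.05 N and contact force between the fingers and narrow_lid below 0.05 N and value of joint gas_lever below 0.1 rad), for 0.2 s.
2. the fingers hold the gas lever about level (value of joint gas_lever between 0.2 and 0.4 rad and contact force between the fingers and stove above 1.5 N), for 0.5 s.
At the end, for the whole second after the job is handed in: Each lid sits on its own pot (centred within 6 mm, tilt under 0.06 rad, plug inside the rim) and is let go; both pots stand upright within 25 mm of where they began; the fingers press on the lever and hold it still within 0.1 rad of level (joint value 0.2 to 0.4) through the last second (all of step 2 and horizontal distance between wide_lid and wide_pot below 0.006 m and z of wide_lid in the frame of wide_pot between 0.068 and 0.077 m and angle between each of wide_lid, narrow_lid, wide_pot, narrow_pot's own z axis and vertical below 0.06 rad and horizontal distance between narrow_lid and narrow_pot below 0.006 m and z of narrow_lid in the frame of narrow_pot between 0.068 and 0.077 m and contact force between the fingers and wide_lid below 0.05 N and contact force between the fingers and narrow_lid below 0.05 N and distance of each of wide_pot, narrow_pot from where it was at the start of the episode below 0.025 m and velocity of joint gas_lever between -0.1 and 0.1 rad/s); the arm keeps its last pose, push and grip.
It fails at once if a bystander is moved more than 40 mm (distance of any of mug, moka_pot, seasoning_tin, spoon from where it was at the start of the episode above 0.04 m).
It also fails if it takes over 64 s, if anything falls off the work surface, if the arm or the gripper's body presses on something with over 40 N, if the wrist force passes 120 N, or if a joint passes its speed limit or range.

### The arm

A 7-joint arm with a two-finger parallel gripper is mounted at the origin on the work surface. World frame = base frame: x ahead of the robot, y to its left, z up, the work surface at z = 0. Lengths are in m, angles in rad, forces in N, time in s.
With the tool pointing down it reaches from about 0.4 to 0.85 m from the base axis. Payload 6.9 kg.
Tool frame: the origin (TCP) lies on the mounting face of the last link; the fingertips stand 173 mm ahead of it and the grasp point (between the pads) lies 155 mm ahead of it (grip_depth is the distance from the TCP to the grasp point, in m); z points along the fingers, y is the line along which they close (so a half turn about z gives the same grasp; the last joint's range is limited). The gripper opens to 85 mm and grips with 20 to 120 N. Pads are 22 mm wide; open, the fingers measure 114 mm over their backs; the gripper's body (76 mm by 85 mm) begins 54 mm behind the grasp point. The pads swing forward as they close: fully open they stand 13 mm farther back than shut.
Start: joints at [-1.109, 0.507, -0.238, 1.5, 0.126, 1.149, -0.155], TCP at [0.218, 0.586, 0.405] pointing down, gripper open.
Joint ranges: [-3.08, 3.08], [-0.24, 2.05], [-1.43, 1.35], [0, 2.5], [-1.52, 4.66], [0.17, 1.96], [-2.89, 2.89]. Speed limits (rad/s): [2.39, 2.39, 3.14, 3.14, 3.14, 3.14, 3.14].

### API

Orientations are given as a unit quaternion [w, x, y, z].
In Python, from plant import * gives the robot as it stands. Calls block until the motion is done:
- movep(position, orientation): joint-space move of the TCP to a pose.
- move_linear(position, frame=None, feed=0.15, guard=None): straight line of the TCP; frame=None keeps the orientation; feed is the mean speed in m/s. With guard (N) it stops when the force on the tool has changed by that much, and returns True; else False.
- movej(angles): joint-space move.
- grip(opening, force=None): finger opening in m; force is the grip in N (None keeps the last); returns when the fingers have stopped.
- pause(seconds).
- ik(position, orientation): joint angles nearest the present ones, or None.
- observe(): the state.
- capture(name): name is "scene" or "top" or "wrist"; returns (picture, depth): 384x512x3 uint8, red, green, blue; 384x512 float32, m along the optical axis (not along the pixel's ray), 0 where there is no reading.
- camera_params(name): a dict with "fx", "fy", "cx", "cy" (pixels), "pose" (4x4, takes a point from camera to world coordinates). Camera axes: x right, y down, z forward; pixel columns grow to the right and rows downward; lengths in m; the calibration is good to about 2 mm. The wrist camera is an equidistant fisheye: a pixel r from the principal point sees the ray r / f radians off the axis. A picture is of the moment at which its call begins: read the wrist's pose just before it. camera_params takes no time and is no camera call; for the wrist camera it gives the pose at the moment of the call.
A pose or a line that the arm cannot do raises Unreachable and nothing moves.
- finish_job(): hands the job in; it is judged then, once.
The state is a dict: "clock": time; "joint_pos": joint angles; "dq": joint speeds; "joint_torque": joint torques, N m; "tcp_pos": TCP position; "ee_rot": TCP orientation; "contact_force": force on the tool from outside, world axes, zero at the start; "torque": the same for the moment, N m; "width": finger opening in m; "grip_force": force on a finger pad.
Only numpy, scipy, OpenCV 4.12 (cv2) and the standard library are available. Lean on these libraries where they do the work, as an engineer would, in place of code of your own. Each camera call takes 0.05 s, during which the arm holds its last target. There are 200 camera calls.

## Working session

There is one attempt and no reset: what is moved stays moved. The work goes in short steps, each a Python script; the robot and the scene stay as the last script left them, time stands still between calls to the robot, and variables do not carry over. Pictures are saved under pics/ and viewed, at most 10 in all, crops included, and the job is handed in when it is done.

```bash
mkdir -p pics; ls
python3 - <<'E'
from plant import *
import cv2,numpy as np
for n in("scene","top"):
    p,d=capture(n); np.savez(f"{n}.npz",p=p,d=d,**{k:v for k,v in camera_params(n).items()})
    print(camera_params(n)); cv2.imwrite(f"pics/{n}.png",cv2.resize(p[:,:,::-1],(800,600),interpolation=cv2.INTER_CUBIC))
s=observe();print(s)
E
```

```text
pics
{'fx': 360.161296303939, 'fy': 360.161296303939, 'cx': 256.10464802580657, 'cy': 194.99843448210333, 'pose': array([[-0.42392992,  0.68816409, -0.58882391,  1.06324632],
       [ 0.90568884,  0.32450475, -0.27280836,  0.20997427],
       [ 0.00333924, -0.64894287, -0.76082981,  0.87439235],
       [ 0.        ,  0.        ,  0.        ,  1.        ]])}
{'fx': 383.70406844275783, 'fy': 383.70406844275783, 'cx': 244.5288315566101, 'cy': 186.17521804960765, 'pose': array([[-0.02529966, -0.9972978 ,  0.06897115,  0.42266156],
       [-0.99960993,  0.02605398,  0.01005911, -0.05472675],
       [-0.0118289 , -0.06868976, -0.99756794,  1.17532631],
       [ 0.        ,  0.        ,  0.        ,  1.        ]])}
{'clock': 0.1, 'joint_pos': array([-1.10949357,  0.50823605, -0.23755716,  1.50106955,  0.12568201,
        1.14890368, -0.15475731]), 'dq': array([ 0.00145398, -0.00090714, -0.00104045, -0.00267567, -0.00175971,
       -0.00262495, -0.00048183]), 'joint_torque': array([-5.02826224e-03, -6.21830106e+01, -2.19476648e+00, -2.50202054e+01,
        1.24076038e-02,  7.85151817e-03, -9.46766761e-06]), 'tcp_pos': array([0.21769797, 0.58565885, 0.40391561]), 'ee_rot': array([-1.40856852e-04,  1.76928161e-01,  9.84223431e-01, -8.02211961e-04]), 'contact_force': array([ 0.36242256,  0.62917715, -0.20526369]), 'torque': array([ 0.05689286, -0.01672095, -0.01573006]), 'grip_force': 0.0, 'width': 0.08558226101609721}
```

View pics/top.png

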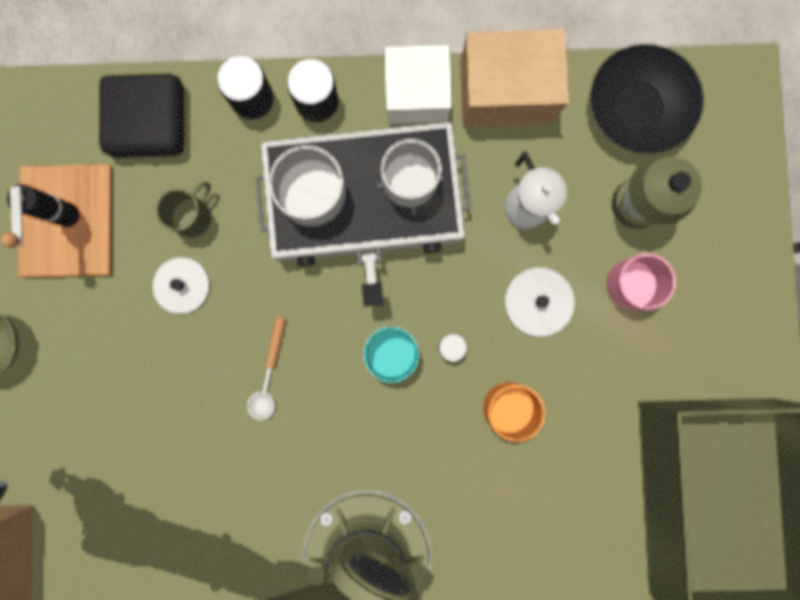

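View pics/scene.png

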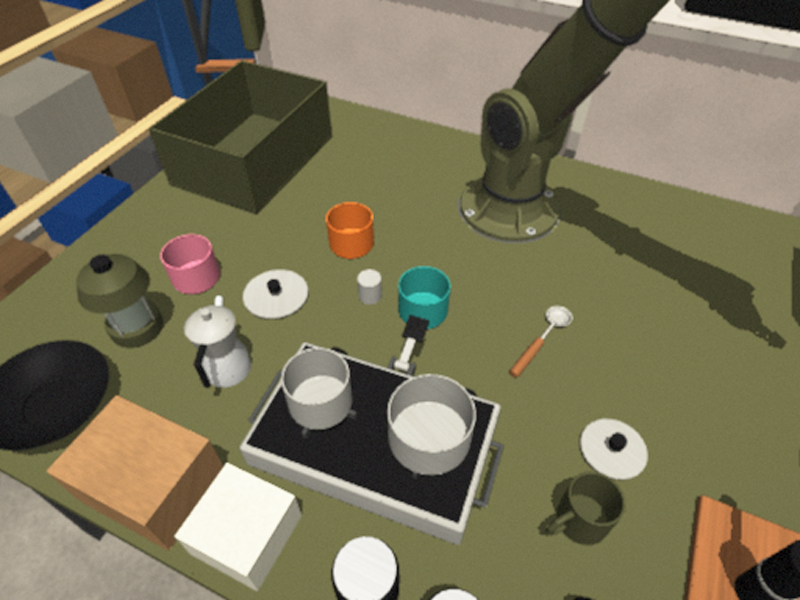

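The top view shows the narrow lid (180,285), wide lid (540,302), wide pot on the left burner (307,187), narrow pot on the right burner (411,173) and lever pad (372,292). The turquoise pot stands close in front of the pad at (391,354). The scene view agrees: lids at (275,293) wide and (614,447) narrow, pots at (430,425) wide and (317,390) narrow, pad at (416,330).

```bash
cat > vis.py <<'E'
import numpy as np,cv2
from scipy.optimize import least_squares
def load(n):
    z=np.load(n+".npz"); return {k:z[k] for k in z.files}
def rays(c,uv):
    uv=np.atleast_2d(uv).astype(float)
    d=np.c_[(uv[:,0]-c['cx'])/c['fx'],(uv[:,1]-c['cy'])/c['fy'],np.ones(len(uv))]
    return c['pose'][:3,3],d@c['pose'][:3,:3].T
def plane(c,uv,z):
    o,d=rays(c,uv); return o+d*((z-o[2])/d[:,2])[:,None]
def cloud(c):
    h,w=c['d'].shape; v,u=np.mgrid[:h,:w]
    o,d=rays(c,np.c_[u.ravel(),v.ravel()])
    P=(o+d*c['d'].reshape(-1,1)).reshape(h,w,3); P[c['d']==0]=np.nan; return P
def circ(P,r=None):
    f=lambda p:np.hypot(P[:,0]-p[0],P[:,1]-p[1])-(p[2] if r is None else r)
    s=least_squares(f,[*P[:,:2].mean(0),.05][: 3 if r is None else 2],loss='soft_l1',f_scale=.001)
    return s.x,np.sqrt(np.mean(s.fun**2))
def comp(m,uv):
    n,l,_,_=cv2.connectedComponentsWithStats(m.astype(np.uint8))
    k=l[int(uv[1]),int(uv[0])]; return l==k,k
def twoview(c1,u1,c2,u2):
    o1,d1=rays(c1,u1);o2,d2=rays(c2,u2);d1=d1[0];d2=d2[0]
    t=np.linalg.lstsq(np.c_[d1,-d2],o2-o1,rcond=None)[0]
    a,b=o1+d1*t[0],o2+d2*t[1]; return (a+b)/2,np.linalg.norm(a-b)
E
python3 - <<'E'
from vis import *
np.set_printoptions(precision=4,suppress=True)
k=512/800
C={n:load(n) for n in("top","scene")}
seed={'top':dict(wl=(540,302),nl=(180,285),wp=(307,187),np=(411,173),pad=(372,292)),
 'scene':dict(wl=(275,293),nl=(614,447),wp=(430,425),np=(317,390),pad=(416,330))}
knob={}
for n,c in C.items():
    P=cloud(c); hsv=cv2.cvtColor(c['p'],cv2.COLOR_RGB2HSV)
    for o in('wl','nl'):
        u,v=np.array(seed[n][o])*k
        # disc: bright, grey
        win=np.zeros(P.shape[:2],bool); R=28; win[int(v)-R:int(v)+R,int(u)-R:int(u)+R]=1
        m=win&(hsv[...,1]<50)&(hsv[...,2]>110)
        nn,l,st,ce=cv2.connectedComponentsWithStats(m.astype(np.uint8)); i=1+np.argmax(st[1:,4]); m=l==i
        cn=max(cv2.findContours(m.astype(np.uint8),0,1)[0],key=cv2.contourArea); h=cv2.convexHull(cn)[:,0]
        poly=np.zeros(m.shape,np.uint8); cv2.fillConvexPoly(poly,h,1)
        e=cv2.fitEllipse(h)
        zz=np.nanmedian(P[m][:,2])
        print(n,o,'disc depth z',zz,'ell ctr',plane(c,e[0],.01)[0],'hull circ',circ(plane(c,h,.009)),end=' ')
        kb=(poly>0)&(hsv[...,2]<70); nn,l,st,ce=cv2.connectedComponentsWithStats(kb.astype(np.uint8)); i=1+np.argmax(st[1:,4])
        q=P[l==i]; print('knob px',ce[i],st[i,4],'z98',np.nanpercentile(q[:,2],90)); 
        # top of knob: points near the top
        t=q[q[:,2]>np.nanpercentile(q[:,2],90)-.004]; print('   knob top ctr',t.mean(0),len(t))
        knob[n,o]=e[0]
    for o in('wp','np'):
        u,v=np.array(seed[n][o])*k
        win=np.zeros(P.shape[:2],bool); R=42 ; win[int(v)-R:int(v)+R,int(u)-R:int(u)+R]=1
        q=P[win&(P[...,2]>.165)&(P[...,2]<.19)]
        print(n,o,'rim z',np.percentile(q[:,2],[5,50,95]),circ(q),len(q), 'fixed r',circ(q,.0605 if o=='wp' else .0485))
    u,v=np.array(seed[n]['pad'])*k; win=np.zeros(P.shape[:2],bool);R=14;win[int(v)-R:int(v)+R,int(u)-R:int(u)+R]=1
    m=win&(hsv[...,2]<60)&(P[...,2]>.06)
    q=P[m]; print(n,'pad',q.mean(0),np.percentile(q[:,2],[5,50,95]),len(q))
for o in('wl','nl'): print(o,'two-view disc',twoview(C['top'],knob['top',o],C['scene'],knob['scene',o]))
# stove outline in top view: cloud z .07-.1
P=cloud(C['top']); q=P[(P[...,2]>.072)&(P[...,2]<.088)&(P[...,0]>.45)&(abs(P[...,1]-(-.0))<.28)]
u=np.array([365,190])*k
m=((P[...,2]>.072)&(P[...,2]<.088)).astype(np.uint8)
n,l,st,ce=cv2.connectedComponentsWithStats(m); i=1+np.argmax(st[1:,4]); r=cv2.minAreaRect((P[l==i][:,:2]*1000).astype(np.float32)); print('stove',r)
print('tq pot');
hsv=cv2.cvtColor(C['top']['p'],cv2.COLOR_RGB2HSV); m=(abs(hsv[...,0].astype(int)-88)<10)&(hsv[...,1]>120); q=P[m&(P[...,2]>.05)]; print(circ(q[q[:,2]>np.percentile(q[:,2],80)-.01]),np.percentile(q[:,2],95))
E
```

```text
top wl disc depth z 0.01083928019734759 ell ctr [ 0.4751 -0.3469  0.01  ] hull circ (array([ 0.4754, -0.3471,  0.0691]), np.float64(0.0003903000681507836)) knob px [346.4118 192.8235] 17 z98 0.044060467665382276
   knob top ctr [ 0.4735 -0.3442  0.0423] 11
top nl disc depth z 0.010421885463233083 ell ctr [0.5252 0.3521 0.01  ] hull circ (array([0.5255, 0.3525, 0.0572]), np.float64(0.00038980017892022276)) knob px [113.3043 182.    ] 23 z98 0.04416223829186992
   knob top ctr [0.5236 0.3469 0.0426] 13
top wp rim z [0.1667 0.1747 0.1779] (array([0.6796, 0.0809, 0.0602]), np.float64(0.0010200797872120498)) 252 fixed r (array([0.6796, 0.0809]), np.float64(0.001077961582195948))
top np rim z [0.166  0.1746 0.1784] (array([ 0.6973, -0.0976,  0.0482]), np.float64(0.00105725000916586)) 206 fixed r (array([ 0.6973, -0.0976]), np.float64(0.0010926224958158228))
top pad [ 0.4932 -0.0259  0.0922] [0.0867 0.092  0.0974] 90
scene wl disc depth z 0.012124573323771926 ell ctr [ 0.4764 -0.3456  0.01  ] hull circ (array([ 0.4733, -0.3474,  0.0675]), np.float64(0.0007404993984300073)) knob px [174.9623
[... 437 characters left out ...]
7)) 470 fixed r (array([0.681 , 0.0822]), np.float64(0.0011014302303837531))
scene np rim z [0.1658 0.174  0.1778] (array([ 0.6984, -0.0964,  0.0483]), np.float64(0.0010713712137838372)) 376 fixed r (array([ 0.6984, -0.0964]), np.float64(0.0010973033833978653))
scene pad [ 0.4951 -0.0237  0.0919] [0.0855 0.0916 0.0984] 178
wl two-view disc (array([ 0.4751, -0.3472,  0.008 ]), np.float64(0.00048631915947144254))
nl two-view disc (array([0.5255, 0.3534, 0.0068]), np.float64(0.0004356932969487118))
stove ((682.8630981445312, -10.251220703125), (231.0062255859375, 359.6385803222656), 4.347916603088379)
tq pot
(array([ 0.3831, -0.056 ,  0.0472]), np.float64(0.1028387725796195)) 0.0831372722800395
```

Both views agree to about 2 mm, and the measured heights match the text. Next I check reachability and pick up the narrow lid.

```bash
cat > h.py <<'E'
from plant import *
import numpy as np
np.set_printoptions(precision=4,suppress=True)
G=.155
def q(yaw): return [0,np.cos(yaw/2),np.sin(yaw/2),0]
Q=q(np.pi)
WL=(.4757,-.347);NL=(.526,.3525);WP=(.680,.0815);NP=(.698,-.097)
def st(t=''):
    s=observe();print(t,'t',round(s['clock'],2),'tcp',s['tcp_pos'],'F',s['contact_force'],'w',round(s['width'],4),'g',round(s['grip_force'],1))
    return s
E
python3 - <<'E'
from h import *
for n,p in dict(NL=NL,NP=NP,WL=WL,WP=WP).items():
    for z in(.19,.35,.43): print(n,z,ik([*p,z],Q))
movep([*NL,.30],Q); st()
grip(.05,30)
print(move_linear([*NL,.033+G],feed=.12,guard=8)); st()
grip(.0,30); st('closed')
move_linear([*NL,.28],feed=.12); s=st('lift')
import cv2
p,d=capture("scene"); cv2.imwrite("pics/s2.png",p[:,:,::-1])
E
```

```text
NL 0.19 [-0.4863  0.748  -0.2394  1.7099  0.249   0.7136  0.7176]
NL 0.35 [-0.4614  0.5679 -0.2789  1.5556  0.1723  1.0423  0.785 ]
NL 0.43 [-0.4611  0.5063 -0.282   1.4349  0.1442  1.2206  0.8118]
NP 0.19 [ 0.2053  0.8294 -0.1886  1.4931  0.1873  0.8368  1.5216]
NP 0.35 [ 0.1291  0.6683 -0.0487  1.3388  0.0333  1.1352  1.6476]
NP 0.43 [ 0.0953  0.6192  0.0159  1.2137 -0.0096  1.3087  1.6815]
WL 0.19 [ 0.5867  0.6929  0.0032  1.8375 -0.0036  0.6112  2.1629]
WL 0.35 [ 0.243   0.5505  0.5574  1.6858 -0.3347  1.0018  2.4874]
WL 0.43 [ 0.1196  0.5251  0.7805  1.5669 -0.3865  1.2102  2.5415]
WP 0.19 [-0.0495  0.8047 -0.1893  1.5556  0.1903  0.7994  1.2558]
WP 0.35 [-0.0674  0.6393 -0.1593  1.4016  0.1059  1.109   1.3279]
WP 0.43 [-0.08    0.5856 -0.1404  1.2782  0.0807  1.2832  1.3507]
 t 1.58 tcp [0.5251 0.354  0.3004] F [-0.1066 -0.1132 -1.2447] w 0.0855 g 0.0
False
 t 3.11 tcp [0.5263 0.3527 0.1888] F [ 0.4244  0.3351 -0.0042] w 0.0503 g 0.0
closed t 3.45 tcp [0.5262 0.3526 0.189 ] F [-0.5797 -0.4496  5.737 ] w 0.0247 g 29.5
lift t 4.37 tcp [0.5258 0.3522 0.2792] F [-0.2401  0.2786 -0.7555] w 0.0247 g 29.5
```

View pics/s2.png

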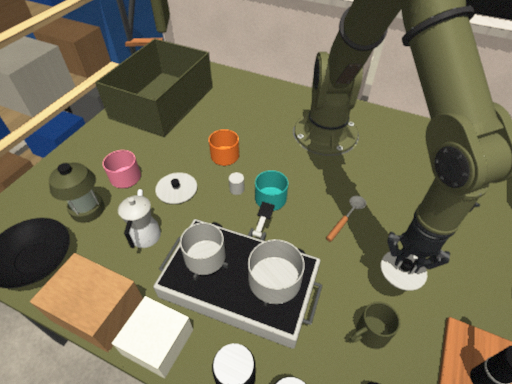

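The narrow lid is held level under the gripper at (405,275), and nothing else has moved. Placing it.

Run:
```python
from h import *
move_linear([*NL,.43],feed=.25)
move_linear([*NP,.43],feed=.2); st()
move_linear([*NP,.37],feed=.12)
print(move_linear([*NP,.350],feed=.03,guard=4)); st('down')
grip(.05); st('open')
pause(.2)
move_linear([*NP,.43],feed=.15); st()
from vis import *
for n in("scene","top"):
    p,d=capture(n); np.savez(f"{n}.npz",p=p,d=d,**camera_params(n)); cv2.imwrite(f"pics/{n}3.png",p[:,:,::-1])
c=load("scene"); u=np.array([317,390])*.64
P=cloud(c); cv2.imwrite("pics/crop3.png",cv2.resize(c['p'][150:330,130:350,::-1],None,fx=3,fy=3,interpolation=cv2.INTER_CUBIC))
win=np.zeros(P.shape[:2],bool); win[205:285,165:245]=1
m=win&(P[...,2]>.170)&(P[...,2]<.19)&(c['p'].min(2)>110); t=P[m]
A=np.c_[t[:,:2]-t[:,:2].mean(0),np.ones(len(t))]; print(len(t),'plane',np.linalg.lstsq(A,t[:,2],rcond=None)[0],t.mean(0))
```

```text
t 7.72 tcp [ 0.6979 -0.096   0.4302] F [-0.092  -0.6812 -0.7745] w 0.0246 g 29.5
True
down t 8.87 tcp [ 0.6981 -0.097   0.3568] F [-0.0285 -0.0303  4.0133] w 0.0252 g 30.0
open t 9.23 tcp [ 0.6978 -0.097   0.3558] F [-0.1057 -0.2835 -0.3979] w 0.0502 g 0.0
 t 10.07 tcp [ 0.6978 -0.097   0.4292] F [-0.2809 -0.7843 -1.5142] w 0.0503 g 0.0
1255 plane [-0.0058 -0.0037  0.1794] [ 0.7024 -0.0935  0.1794]
```

View pics/crop3.png

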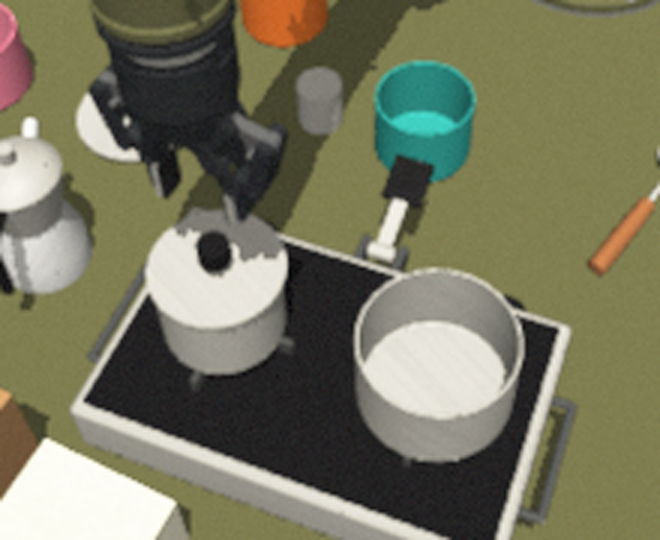

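The narrow lid sits flat on its pot, with the knob at crop (215,250). The plane fit gives a tilt of about 0.007 and the disc top at 0.179 m. Now the wide lid.

Run:
```python
from h import *
movep([*WL,.43],Q); s=st(); print(s['joint_pos'])
move_linear([*WL,.25],feed=.2)
print(move_linear([*WL,.034+G],feed=.1,guard=8)); st()
grip(.0,30); st('closed')
move_linear([*WL,.43],feed=.2); st('lift')
move_linear([*WP,.43],feed=.2); st()
move_linear([*WP,.37],feed=.12)
print(move_linear([*WP,.350],feed=.03,guard=4)); st('down')
grip(.05); st('open')
pause(.2)
move_linear([*WP,.43],feed=.15); 
movep([.45,-.02,.43],Q); s=st(); print(s['joint_pos'])
from vis import *
for n in("scene","top"):
    p,d=capture(n); np.savez(f"{n}.npz",p=p,d=d,**camera_params(n))
c=load("scene"); P=cloud(c); cv2.imwrite("pics/crop4.png",cv2.resize(c['p'][150:330,130:350,::-1],None,fx=3,fy=3,interpolation=cv2.INTER_CUBIC))
for o,(x,y) in dict(n=NP,w=WP).items():
    m=(np.hypot(P[...,0]-x,P[...,1]-y)<.075)&(P[...,2]>.170)&(P[...,2]<.19)&(c['p'].min(2)>100); t=P[m]
    A=np.c_[t[:,:2]-t[:,:2].mean(0),np.ones(len(t))]
    cn=max(cv2.findContours(m.astype(np.uint8),0,1)[0],key=cv2.contourArea); h=cv2.convexHull(cn)[:,0]
    print(o,len(t),'plane',np.linalg.lstsq(A,t[:,2],rcond=None)[0],circ(plane(c,h,.1775)))
```

```text
t 11.44 tcp [ 0.477  -0.3458  0.43  ] F [-0.087   0.3949  0.1616] w 0.0498 g 0.0
[ 0.7383  0.4322 -0.235   1.5579  0.1051  1.1636  2.0556]
False
 t 13.25 tcp [ 0.476  -0.3471  0.1895] F [-0.2004  0.381   0.1606] w 0.0502 g 0.0
closed t 13.59 tcp [ 0.4759 -0.3472  0.1899] F [-0.6466  0.5763  6.3725] w 0.0248 g 29.6
lift t 14.95 tcp [ 0.4754 -0.3469  0.4288] F [ 0.532   0.9455 -1.5731] w 0.0251 g 29.5
 t 17.48 tcp [0.6799 0.0805 0.4301] F [-0.4379 -0.097  -0.8393] w 0.0246 g 29.5
True
down t 18.6 tcp [0.6802 0.0816 0.3577] F [-0.     -0.2298  3.7907] w 0.0245 g 30.1
open t 18.97 tcp [0.6798 0.0814 0.3568] F [-1.2622 -0.6272 -0.1668] w 0.05 g 0.0
 t 20.79 tcp [ 0.4511 -0.0197  0.43  ] F [ 0.3658  0.1947 -0.0604] w 0.0501 g 0.0
[ 0.2469  0.2193 -0.3207  1.887   0.0788  1.0464  1.4651]
n 1338 plane [-0.0043 -0.0037  0.1795] (array([ 0.6953, -0.0968,  0.0543]), np.float64(0.0005025321206499332))
w 2377 plane [-0.0029 -0.001   0.1793] (array([0.6779, 0.082 , 0.0662]), np.float64(0.0005293426729808781))
```

View pics/crop4.png

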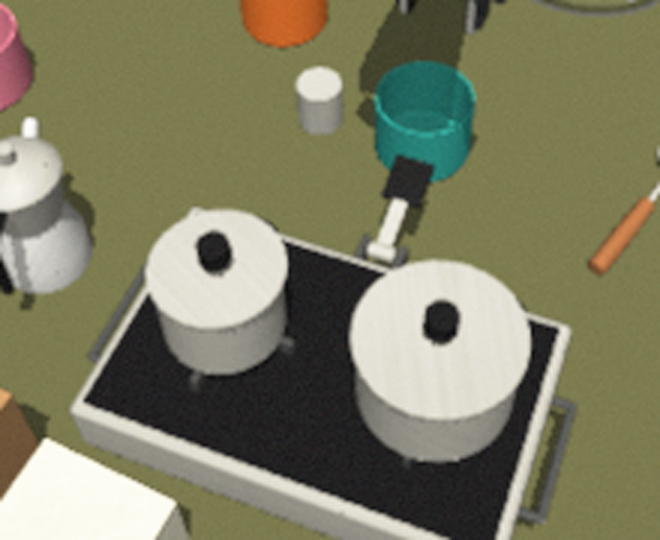

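Both lids sit flat and centred, with knobs at crop (215,250) and (441,322). The lever is still up at (405,180). Now I press it with closed fingers.

Run:
```python
from h import *
q2=q(np.pi+.085); X=(.487,-.028)
grip(0,30)
movep([*X,.32],q2); st()
move_linear([*X,.28],feed=.1)
print(move_linear([*X,.243],feed=.02,guard=2)); st('contact')
move_linear([*X,.243],feed=.03); pause(.5); s=st('press'); print(s['joint_pos'])
from vis import *
for n in("scene","top"):
    p,d=capture(n); np.savez(f"{n}.npz",p=p,d=d,**camera_params(n))
c=load("scene"); cv2.imwrite("pics/crop5.png",cv2.resize(c['p'][150:280,200:340,::-1],None,fx=5,fy=4.5,interpolation=cv2.INTER_CUBIC))
for n in("scene","top"):
    c=load(n);P=cloud(c)
    e=np.array([.995,.0852]); L=np.array([-.0852,.995])
    r=P[...,:2]-np.array([.5556,-.0224]); a=-(r@e); b=r@L
    for lo in np.arange(-.01,.11,.01):
        for nm,m in(('mid',abs(b)<.018),('chk',(abs(b)>.012)&(abs(b)<.03))):
            t=P[m&(a>lo)&(a<lo+.01)&(P[...,2]>.03)]
            if len(t)>2: print(n,nm,round(lo,2),len(t),np.percentile(t[:,2],[20,50,80]))
```

```text
t 21.97 tcp [ 0.4871 -0.0279  0.3204] F [-0.7135  0.1991  0.8142] w -0.0001 g 0.0
True
contact t 23.36 tcp [ 0.4869 -0.0281  0.2676] F [ 1.4355 -0.7166  1.4725] w -0.0 g 0.9
press t 24.83 tcp [ 0.4859 -0.0281  0.2427] F [-5.1522 -0.3641  8.8439] w -0.0 g 4.7
[ 0.1895  0.5134 -0.2639  2.0612  0.2301  0.5985  1.4223]
scene mid -0.01 41 [0.0717 0.073  0.0747]
scene chk -0.01 25 [0.0681 0.0722 0.0734]
scene mid 0.0 24 [0.0703 0.072  0.0725]
scene chk 0.0 12 [0.0718 0.0723 0.0736]
scene mid 0.01 19 [0.0693 0.07   0.0717]
scene chk 0.01 35 [0.4285 0.4329 0.4389]
scene mid 0.02 273 [0.4156 0.4309 0.4412]
scene chk 0.02 205 [0.4212 0.4369 0.4491]
scene mid 0.03 1076 [0.266  0.3352 0.4045]
scene chk 0.03 759 [0.2889 0.3654 0.4468]
scene mid 0.04 239 [0.244  0.3896 0.4658]
scene chk 0.04 506 [0.2434 0.3368 0.4618]
scene mid 0.05 331 [0.1439 0.4673 0.4871]
scene chk 0.05 257 [0.1641 0.4686 0.4866]
scene mid 0.06 391 [0.1014 0.4738 0.5002]
scene chk 0.06 326 [0.1319 0.4741 0.4966]
scene mid 0.07 233 [0.4997 0.5126 0.5181]
scene chk 0.07 227 [0.473  0.5042 0.5121]
scene mid 0.08 187 [0.5234 0.528
[... 226 characters left out ...]
0.02 20 [0.4405 0.4444 0.4483]
top chk 0.02 29 [0.4435 0.4519 0.457 ]
top mid 0.03 81 [0.4527 0.457  0.4602]
top chk 0.03 77 [0.4516 0.457  0.4638]
top mid 0.04 94 [0.4636 0.4658 0.4676]
top chk 0.04 94 [0.4624 0.4653 0.4703]
top mid 0.05 76 [0.4697 0.4873 0.491 ]
top chk 0.05 83 [0.4686 0.485  0.4896]
top mid 0.06 94 [0.4958 0.5004 0.5047]
top chk 0.06 101 [0.4907 0.495  0.5008]
top mid 0.07 102 [0.5105 0.5149 0.5198]
top chk 0.07 104 [0.5021 0.508  0.5136]
top mid 0.08 108 [0.525  0.5294 0.5346]
top chk 0.08 105 [0.514  0.5232 0.5293]
top mid 0.09 117 [0.5397 0.5444 0.5492]
top chk 0.09 110 [0.5292 0.5386 0.5451]
top mid 0.1 128 [0.5538 0.5588 0.5638]
top chk 0.1 113 [0.5422 0.5539 0.5617]
```

View pics/crop5.png

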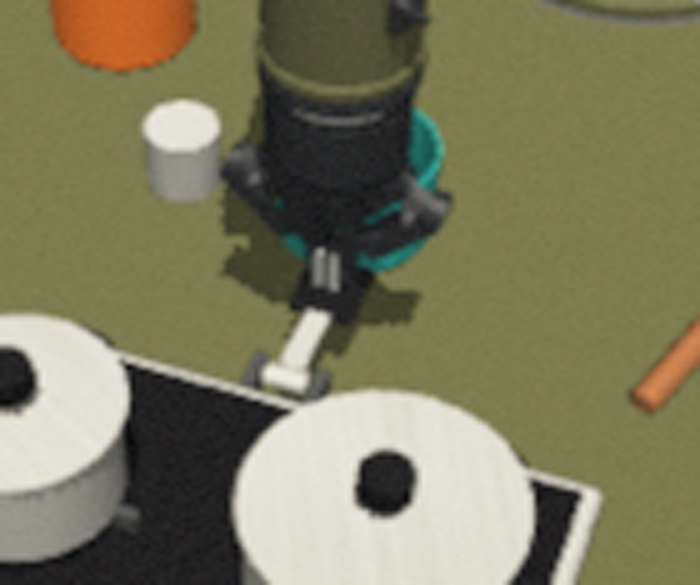

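The fingers press on the pad at crop (330,280), and the lever arm looks parallel to its cheeks at (285,375). I'll check the height of the visible part of the pad, then hand in.

Run:
```python
from h import *
from vis import *
c=load("scene");P=cloud(c)
m=(P[...,2]>.04)&(P[...,2]<.1)&(c['p'].max(2)<60); m[:205]=0;m[222:]=0;m[:,:255]=0;m[:,276:]=0
z=P[m]; print(len(z),np.percentile(z[:,2],[10,25,50,75,90]))
if len(z)>10: 
    z=z[z[:,2]>np.median(z[:,2])-.006]
    A=np.c_[z[:,:2]-z[:,:2].mean(0),np.ones(len(z))];print(np.linalg.lstsq(A,z[:,2],rcond=None)[0],z.mean(0))
s=st(); print(s['dq'])
ok=len(z)>10 and .064<np.median(z[:,2])<.077 and 6<s['contact_force'][2]<13
print(ok)
if ok: print(finish_job())
```

```text
129 [0.0685 0.0699 0.0711 0.0732 0.0902]
[-0.2747 -0.1635  0.0743] [ 0.4947 -0.0207  0.0743]
 t 24.93 tcp [ 0.4859 -0.0281  0.2427] F [-6.3481 -0.7837 10.2769] w -0.0003 g 4.7
[-0.0014  0.0003 -0.0001 -0.0005 -0.0015  0.002  -0.0006]
True
the job is handed in; nothing more can be done
None
```

The job is handed in: both lids sit flat on their own pots, and the closed fingers are holding the gas lever about level (pad top measured at 71 mm, about 10 N upward on the tool). The verdict was not reported back to me.

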